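# Unstack the oilstones into their trays

### The arm

A 7-joint arm with a two-finger parallel gripper is mounted at the origin on the work surface. World frame = base frame: x ahead of the robot, y to its left, z up, the work surface at z = 0. Lengths are in m, angles in rad, forces in N, time in s.
With the tool pointing down it reaches from about 0.425 to 0.825 m from the base axis. Payload 3.6 kg.
Tool frame: the origin (TCP) lies where the fingers leave the gripper's body, on its centre line; the fingertips stand 73 mm ahead of it and the grasp point (between the pads) lies 54 mm ahead of it; x points along the fingers, y is the direction in which the jaws open and shut, and the axes are right-handed (so a half turn about x gives the same grasp; the last joint's range is limited). The gripper opens to 85 mm and grips with 20 to 120 N. Pads are 22 mm wide; open, the fingers measure 114 mm over their backs; the gripper's body (76 mm by 85 mm) begins 54 mm behind the grasp point. The pads swing forward as they close: fully open they stand 13 mm farther back than shut.
Start: joints at [1.105, 0.615, -0.013, 1.423, 0.008, 1.103, -0.04], TCP at [0.277, -0.588, 0.304] pointing down, gripper open.
Joint ranges: [-3.12, 3.12], [-0.3, 2.06], [-1.34, 1.32], [0.26, 2.42], [-1.36, 4.5], [0.01, 1.98], [-2.84, 2.84]. Speed limits (rad/s): [2.79, 2.79, 3.14, 3.14, 3.14, 3.14, 3.14].

### API

Orientations are given as a unit quaternion [x, y, z, w].
In Python, from station import arm, snapshot, camera_info, ticket gives the robot as it stands. Calls block until the motion is done:
- arm.movep(position, orientation): joint-space move of the TCP to a pose.
- arm.line_to(position, velocity=0.15, ori=None): straight line of the TCP; ori=None keeps the orientation; velocity is the mean speed in m/s.
- arm.move_j(angles): joint-space move.
- arm.move_gripper(opening, effort=None): opening from 0.0 (shut) to 1.0 (fully open); effort is the grip in N (None keeps the last); returns when the fingers have stopped.
- arm.pause(seconds).
- arm.ik(position, orientation): joint angles nearest the present ones, or None.
- snapshot(name): name is "scene" or "top" or "wrist"; returns the picture (420x560x3 uint8, blue, green, red); there is no depth.
- camera_info(name): a dict with "fx", "fy", "cx", "cy" (pixels), "R" (3x3) and "t" (3): a world point X has camera coordinates R X + t; the wrist camera has in their place "T_tool_cam" (4x4, takes a point from camera to tool coordinates, whose origin is the TCP and whose axes are the tool frame's). Camera axes: x right, y down, z forward; pixel columns grow to the right and rows downward; lengths in m; the calibration is good to about 2 mm. A picture is of the moment at which its call begins: read the wrist's pose just before it. camera_info takes no time and is no camera call.
A pose or a line that the arm cannot do raises arm.MotionError and nothing moves.
- ticket.finish_job(): hands the job in, once; it reports no verdict.
Readings, each from a call of its own:
- arm.read_time(): time.
- arm.read_joint_positions(): joint angles.
- arm.read_dq(): joint speeds.
- arm.read_effort(): joint torques, N m.
- arm.read_tool_pos(): TCP position.
- arm.read_eef_rot(): TCP orientation.
- arm.read_ft_force(): force on the tool from outside, world axes, zero at the start.
- arm.read_wrist_torque(): the same for the moment, N m.
- arm.read_opening(): opening from 0.0 (shut) to 1.0 (fully open).
Only numpy, scipy, OpenCV 4.12 (cv2) and the standard library are available. Lean on these libraries where they do the work, as an engineer would, in place of code of your own. Each camera call takes 0.05 s, during which the arm holds its last target.

### The job

Take the stack on the engraver's bench apart from the top down, one piece at a time and without shifting the pieces still waiting below: stand the brass stamp in the round dish, then lay the small, the medium and the large oilstone each in the wooden tray of its own size. Set every piece down gently, flat on the floor of its recess, never dropping one, and do not knock over the oil bottle.

Things in the scene. Friction and masses are not known exactly. Their poses are not given: they have to be found in the camera images.
- large_stone: dark grey oilstone, the large one, a plain rectangular block 155 long (its x) x 56 wide (its y) x 26 high (z) mm; starts lying flat on the bench, the bottom of the stack, turned a little (under 0.2 rad) against its neighbours; origin: centre of its underside; loose, about 0.5 kg
- medium_stone: lighter grey oilstone, the medium one, a plain rectangular block 115 long (its x) x 46 wide (its y) x 22 high (z) mm; starts lying flat on the large stone, turned a little (under 0.2 rad) against its neighbours; origin: centre of its underside; loose, about 0.28 kg
- small_stone: dark grey oilstone, the small one, a plain rectangular block 80 long (its x) x 38 wide (its y) x 18 high (z) mm; starts lying flat on the medium stone, turned a little (under 0.2 rad) against its neighbours; origin: centre of its underside; loose, about 0.14 kg
- stamp: brass hand stamp standing upright on the small stone, top of the stack, 50 mm high: round foot 36 mm across and 6 mm thick, thin stem, and a cylindrical knob 24 mm across from 30 to 48 mm above the underside, by which it is gripped; origin: centre of its underside, z up along the stem; loose, about 0.13 kg
- large_tray: dark wooden tray with a cork floor for the large stone, fixed to the bench: recess 171 (its x) x 72 (its y) mm, 8 mm wider all round than the stone, outside 187 x 88 mm; recess floor 8 mm and rim top 13 mm above the bench (rim 8 mm thick); origin: centre of its underside, on the bench, z up
- medium_tray: dark wooden tray with a cork floor for the medium stone, fixed to the bench: recess 131 (its x) x 62 (its y) mm, 8 mm wider all round than the stone, outside 147 x 78 mm; recess floor 8 mm and rim top 13 mm above the bench (rim 8 mm thick); origin: centre of its underside, on the bench, z up
- small_tray: dark wooden tray with a cork floor for the small stone, fixed to the bench: recess 96 (its x) x 54 (its y) mm, 8 mm wider all round than the stone, outside 112 x 70 mm; recess floor 8 mm and rim top 13 mm above the bench (rim 8 mm thick); origin: centre of its underside, on the bench, z up
- round_dish: small round dark wooden dish with a cork floor, for the stamp, fixed to the bench: 68 mm outside, recess 52 mm across, recess floor 8 mm and rim top 13 mm above the bench; origin: centre of its underside, on the bench, z up
- oil_bottle: small upright amber oil bottle, 38 mm across and 85 mm high, a bystander at the far middle of the work area, not to be knocked over; origin: centre of its underside, z up

How it is judged:
On the way, in this order (a step that is already met when the one before it is completed fails the run):
1. the brass stamp is let go, seated in its round dish (horizontal distance between stamp and round_dish below 0.013 m and z of stamp in the frame of round_dish between 0.005 and 0.011 m and angle between stamp's own z axis and vertical below 0.05 rad and contact force between stamp and the fingers below 0.2 N), for 0.2 s.
2. the small stone is let go, seated in its small tray (horizontal distance between small_stone and small_tray below 0.013 m and z of small_stone in the frame of small_tray between 0.005 and 0.011 m and angle between small_stone's own z axis and vertical below 0.05 rad and angle between the x axis of small_stone and the x axis of small_tray, either way round below 0.25 rad and contact force between small_stone and the fingers below 0.2 N), for 0.2 s.
3. the medium stone is let go, seated in its medium tray (horizontal distance between medium_stone and medium_tray below 0.013 m and z of medium_stone in the frame of medium_tray between 0.005 and 0.011 m and angle between medium_stone's own z axis and vertical below 0.05 rad and angle between the x axis of medium_stone and the x axis of medium_tray, either way round below 0.25 rad and contact force between medium_stone and the fingers below 0.2 N), for 0.2 s.
4. the large stone is let go, seated in its large tray (horizontal distance between large_stone and large_tray below 0.013 m and z of large_stone in the frame of large_tray between 0.005 and 0.011 m and angle between large_stone's own z axis and vertical below 0.05 rad and angle between the x axis of large_stone and the x axis of large_tray, either way round below 0.25 rad and contact force between large_stone and the fingers below 0.2 N), for 0.2 s.
At the end, for the whole second after the job is handed in: The stamp in the round dish and each stone in the tray of its size: centres within 13 mm horizontally, underside within 3 mm of the recess floor, level within 0.05 rad, stones within 0.25 rad of the tray's direction (either way round), all let go and at rest (under 0.03 m/s) (all of step 1 and all of step 2 and all of step 3 and all of step 4 and linear speed of each of stamp, small_stone, medium_stone, large_stone below 0.03 m/s); the robot touches nothing.
It fails at once if the oil bottle is knocked over (angle between oil_bottle's own z axis and vertical above 0.5 rad).
It fails at once if the small stone is shifted by more than 30 mm before the brass stamp is in its round dish (distance of small_stone from where it was at the start of the episode above 0.03 m and horizontal distance between stamp and round_dish above 0.02 m).
It fails at once if the medium stone is shifted by more than 30 mm before the small stone is in its small tray (distance of medium_stone from where it was at the start of the episode above 0.03 m and horizontal distance between small_stone and small_tray above 0.02 m).
It fails at once if the large stone is shifted by more than 30 mm before the medium stone is in its medium tray (distance of large_stone from where it was at the start of the episode above 0.03 m and horizontal distance between medium_stone and medium_tray above 0.02 m).
It fails at once if the stamp or a stone is dropped or flung (moves faster than 0.65 m/s out of the fingers) ((linear speed of stamp above 0.65 m/s and contact force between stamp and the fingers below 0.05 N) or (linear speed of small_stone above 0.65 m/s and contact force between small_stone and the fingers below 0.05 N) or (linear speed of medium_stone above 0.65 m/s and contact force between medium_stone and the fingers below 0.05 N) or (linear speed of large_stone above 0.65 m/s and contact force between large_stone and the fingers below 0.05 N)).
It also fails if it takes over 128 s, if anything falls off the work surface, if the arm or the gripper's body presses on something with over 40 N, if the wrist force passes 120 N, or if a joint passes its speed limit or range.

## Working session

There is one attempt and no reset: what is moved stays moved. The work goes in short steps, each a Python script; the robot and the scene stay as the last script left them, time stands still between calls to the robot, and variables do not carry over. Pictures are saved under pics/ and viewed, and the job is handed in when it is done.

```bash
ls; mkdir -p pics
python3 - <<'E'
from station import arm, snapshot, camera_info
import cv2
for n in ("scene","top","wrist"):
    cv2.imwrite(f"pics/{n}0.png",snapshot(n))
    print(n,camera_info(n))
print(arm.read_time(),arm.read_tool_pos(),arm.read_eef_rot(),arm.read_opening())
E
```

```text
pics
scene {'fx': 532.2576948817062, 'fy': 532.2576948817062, 'cx': 285.32000142393736, 'cy': 206.2409136515022, 'R': array([[-0.0996842 ,  0.99500796,  0.00471444],
       [ 0.84664942,  0.08730822, -0.52494002],
       [-0.52273111, -0.04833675, -0.85112616]]), 't': array([ 0.04309246, -0.45079379,  1.56042513])}
top {'fx': 517.5886894920897, 'fy': 517.5886894920897, 'cx': 287.7452587382544, 'cy': 216.60965066591982, 'R': array([[ 0.00737791, -0.9996648 , -0.02481633],
       [-0.98894674, -0.00361912, -0.14822703],
       [ 0.14808753,  0.02563564, -0.98864195]]), 't': array([0.01743614, 0.57804279, 1.34614032])}
wrist {'fx': 348.78317138182763, 'fy': 348.78317138182763, 'cx': 283.8528096589171, 'cy': 204.60532874605374, 'T_tool_cam': array([[-3.94946537e-04, -2.97295917e-01,  9.54785306e-01,
        -7.06911640e-02],
       [ 9.99999790e-01, -6.07528729e-04,  2.24480458e-04,
        -3.21135489e-04],
       [ 5.13322380e-04,  9.54785195e-01,  2.97296095e-01,
        -7.56040382e-02],
       [ 0.00000000e+00,  0.00000000e+00,  0.00000000e+00,
         1.00000000e+00]])}
0.15 [ 0.27657391 -0.58773614  0.30298628] [-0.68992524 -0.15495239  0.69022776 -0.15355314] 0.9974956043616444
```

View pics/top0.png

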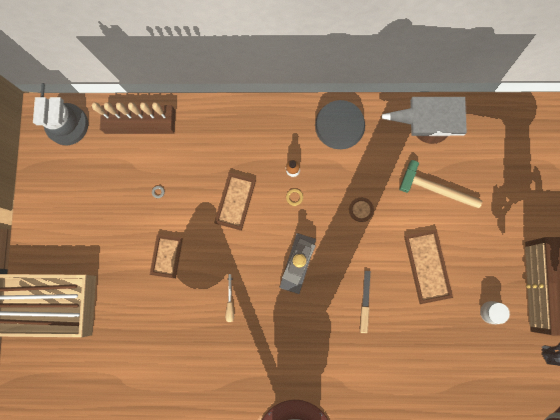

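View pics/scene0.png

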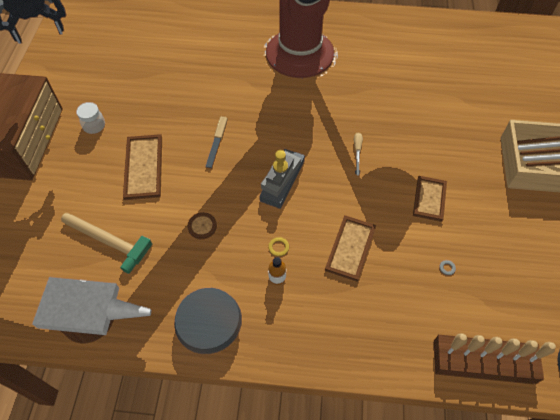

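The top view shows the stack at about (298,265) and the dish at (361,209). The small, medium and large trays are at (167,254), (237,199) and (428,264), and the bottle is at (293,169). Next I'll localize the trays and enlarge the stack.

```bash
cat > h.py <<'E'
import numpy as np, cv2
from station import arm, snapshot, camera_info
def ray(cam,uv,T=None):
    c=camera_info(cam)
    d=np.array([(uv[0]-c['cx'])/c['fx'],(uv[1]-c['cy'])/c['fy'],1.])
    if cam!='wrist':
        return -c['R'].T@c['t'], c['R'].T@d
    M=T@c['T_tool_cam']; return M[:3,3], M[:3,:3]@d
def onplane(cam,uv,z,T=None):
    o,d=ray(cam,uv,T); return o+d*(z-o[2])/d[2]
def proj(cam,X,T=None):
    c=camera_info(cam)
    if cam!='wrist': p=c['R']@X+c['t']
    else:
        M=np.linalg.inv(T@c['T_tool_cam']); p=M[:3,:3]@X+M[:3,3]
    return np.array([p[0]/p[2]*c['fx']+c['cx'],p[1]/p[2]*c['fy']+c['cy']])
def rect(cam,cnt,z,T=None):
    P=np.array([onplane(cam,p,z,T)[:2] for p in cnt.reshape(-1,2)],np.float32)
    (c,s,a)=cv2.minAreaRect(P); a=np.radians(a)
    if s[0]<s[1]: s=s[::-1]; a+=np.pi/2
    return np.array(c),s,(a+np.pi/2)%np.pi-np.pi/2
E
python3 - <<'E'
from h import *
for n in("top","scene"):
    im=cv2.imread(f"pics/{n}0.png"); hsv=cv2.cvtColor(im,cv2.COLOR_BGR2HSV)
    x,y=(298,265) if n=="top" else (282,176)
    cv2.imwrite(f"pics/{n}0c.png",cv2.resize(im[y-45:y+45,x-60:x+60],None,fx=6,fy=6,interpolation=cv2.INTER_CUBIC))
    # cork: less saturated & bright
    pts=[(237,199),(167,254),(428,264),(361,209)] if n=="top" else [(350,248),(430,198),(143,166),(202,225)]
    for p in pts: print(n,p,hsv[p[1]-2:p[1]+3:2,p[0]].tolist(), onplane(n,p,0.008).round(3))
    print(hsv[300,180].tolist(),hsv[350,300].tolist())
E
```

```text
top (237, 199) [[15, 115, 215], [15, 114, 219], [16, 112, 223]] [0.632 0.163 0.008]
top (167, 254) [[15, 116, 218], [15, 118, 214], [15, 114, 219]] [0.478 0.352 0.008]
top (428, 264) [[15, 114, 221], [15, 113, 212], [15, 115, 184]] [ 0.455 -0.358  0.008]
top (361, 209) [[14, 118, 128], [14, 116, 117], [14, 118, 123]] [ 0.605 -0.18   0.008]
[13, 136, 188] [13, 136, 111]
scene (350, 248) [[17, 130, 176], [17, 128, 178], [17, 124, 192]] [0.633 0.168 0.008]
scene (430, 198) [[17, 128, 164], [17, 131, 169], [17, 126, 188]] [0.477 0.356 0.008]
scene (143, 166) [[16, 128, 158], [17, 128, 173], [17, 127, 191]] [ 0.455 -0.356  0.008]
scene (202, 225) [[16, 130, 110], [15, 132, 95], [16, 130, 118]] [ 0.608 -0.178  0.008]
[16, 161, 174] [15, 162, 159]
```

Run:
```python
import cv2
a=cv2.imread("pics/top0c.png");print(a.shape)
```

```text
(540, 720, 3)
```

View pics/top0c.png

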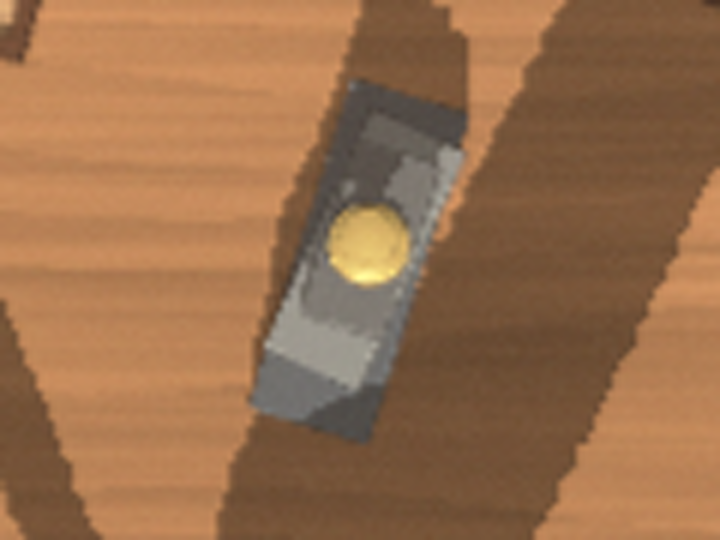

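View pics/scene0c.png

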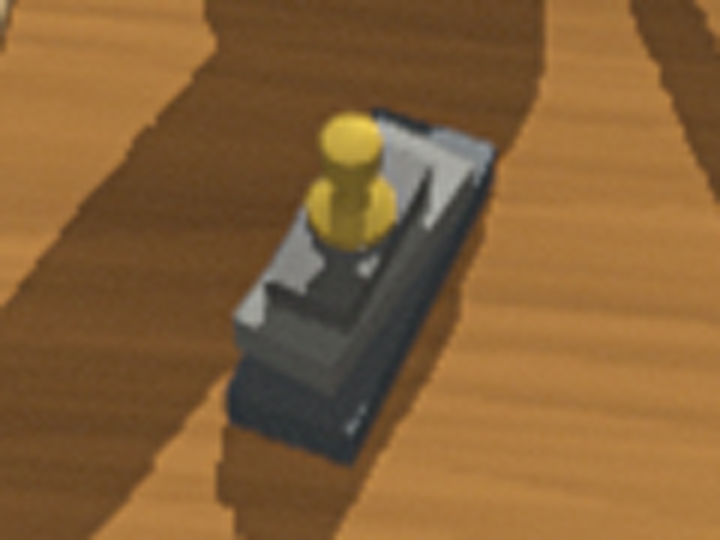

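The stack reads clearly in both crops: stamp knob at top-crop (369,245), long axis leaning toward -y. Next I'll measure the trays from cork masks in both fixed views, and check the IK options.

```bash
cat >> h.py <<'E'
from scipy.spatial.transform import Rotation as R
def q(a):  # tool down, jaw axis at angle a
    x=np.array([0,0,-1.]);y=np.array([np.cos(a),np.sin(a),0]);z=np.cross(x,y)
    return R.from_matrix(np.stack([x,y,z],1)).as_quat()
def pose():
    T=np.eye(4);T[:3,3]=arm.read_tool_pos();T[:3,:3]=R.from_quat(arm.read_eef_rot()).as_matrix();return T
def shot(name):
    T=pose();im=snapshot("wrist");cv2.imwrite(f"pics/{name}.png",im);np.save(f"pics/{name}.npy",T);return im,T
E
python3 - <<'E'
from h import *
res={}
for n,pts in (("top",dict(medium=(237,199),small=(167,254),large=(428,264))),("scene",dict(medium=(350,248),small=(430,198),large=(143,166)))):
    im=cv2.imread(f"pics/{n}0.png"); hsv=cv2.cvtColor(im,cv2.COLOR_BGR2HSV)
    # dark rim separates cork from bench: mask of non-rim pixels
    m=(hsv[...,2]>100).astype(np.uint8)
    nlab,lab=cv2.connectedComponents(m,connectivity=4)
    for k,p in pts.items():
        b=(lab==lab[p[1],p[0]]).astype(np.uint8)
        c=max(cv2.findContours(b,cv2.RETR_EXTERNAL,cv2.CHAIN_APPROX_NONE)[0],key=cv2.contourArea)
        cen,s,a=rect(n,c,0.009); print(n,k,cen.round(4),np.round(s,4),round(a,3),b.sum())
    # rims
    d=(hsv[...,2]<90).astype(np.uint8)
    for k,p in list(pts.items())+[("dish",(361,209) if n=="top" else (202,225))]:
        nl,l2,st,ce=cv2.connectedComponentsWithStats(d)
        dd=[(np.hypot(*(ce[i]-p)),i) for i in range(1,nl) if st[i,4]>60]
        i=min(dd)[1]; c=max(cv2.findContours((l2==i).astype(np.uint8),cv2.RETR_EXTERNAL,cv2.CHAIN_APPROX_NONE)[0],key=cv2.contourArea)
        cen,s,a=rect(n,c,0.011); print(n,"rim",k,cen.round(4),np.round(s,4),round(a,3),st[i].tolist())
T=pose();print(T.round(3))
for a in (np.pi/2-.3,-np.pi/2-.3):
    for p in ([.45,0,.3],[.45,0,.08],[.36,0,.3],[.6,-.18,.1],[.63,.165,.1],[.455,-.357,.1],[.478,.354,.1]):
        j=arm.ik(p,q(a)); print(round(a,2),p,None if j is None else np.round(j,2))
E
```

```text
top medium [0.6311 0.0669] [1.6435 1.1905] 1.563 225668Traceback (most recent call last):
  File "<stdin>", line 11, in <module>
  File "h.py", line 18, in rect
    P=np.array([onplane(cam,p,z,T)[:2] for p in cnt.reshape(-1,2)],np.float32)
                ~~~~~~~^^^^^^^^^^^
  File "h.py", line 10, in onplane
    o,d=ray(cam,uv,T); return o+d*(z-o[2])/d[2]
        ~~~^^^^^^^^^^
  File "h.py", line 4, in ray
    c=camera_info(cam)
ValueError: time passes only in moves, steps and waits
```

```bash
python3 - <<'E'
s=open('h.py').read()
s=s.replace("def ray","_C={n:camera_info(n) for n in('scene','top','wrist')}\ndef ray",1).replace("c=camera_info(cam)","c=_C[cam]")
open('h.py','w').write(s)
E
python3 - <<'E'
from h import *
im=cv2.imread("pics/top0.png");hsv=cv2.cvtColor(im,cv2.COLOR_BGR2HSV)
print(hsv[199,212:262].tolist())
print(hsv[209,345:378].tolist())
cv2.imwrite("pics/t1.png",np.hstack([cv2.resize(im[165:235,x-45:x+45],None,fx=4,fy=4,interpolation=cv2.INTER_CUBIC) for x in (237,361)]))
E
```

```text
[[14, 137, 207], [13, 137, 205], [13, 138, 205], [13, 137, 205], [13, 136, 203], [13, 136, 204], [13, 139, 206], [13, 138, 205], [13, 135, 191], [13, 137, 136], [12, 132, 120], [12, 131, 117], [13, 126, 128], [15, 118, 197], [15, 116, 204], [14, 114, 214], [15, 114, 219], [16, 112, 228], [15, 112, 225], [15, 114, 220], [15, 115, 209], [15, 115, 200], [14, 115, 206], [15, 116, 209], [15, 115, 213], [15, 114, 219], [15, 117, 210], [15, 115, 213], [15, 117, 211], [15, 115, 216], [15, 115, 218], [14, 116, 215], [15, 118, 207], [15, 115, 210], [13, 121, 166], [12, 126, 125], [11, 135, 119], [12, 130, 116], [12, 134, 112], [13, 136, 185], [13, 136, 202], [13, 136, 201], [13, 138, 200], [13, 137, 201], [13, 135, 202], [13, 134, 201], [13, 137, 201], [13, 138, 202], [14, 136, 202], [13, 139, 202]]
[[14, 134, 114], [13, 138, 113], [13, 133, 113], [12, 136, 105], [13, 134, 82], [12, 131, 80], [12, 128, 82], [13, 124, 97], [14, 115, 126], [15, 113, 133], [15, 114, 136], [14, 116, 134], [14, 119, 135], [14, 113, 131], [15, 116, 112], [14, 113, 108], [14, 116, 117], [14, 113, 133], [14, 111, 140], [15, 115, 138], [15, 116, 138], [15, 118, 134], [14, 113, 138], [15, 115, 133], [14, 114, 128], [13, 123, 91], [13, 129, 79], [13, 132, 81], [13, 132, 85], [13, 133, 107], [14, 138, 111], [13, 138, 166], [13, 139, 178]]
```

View pics/t1.png

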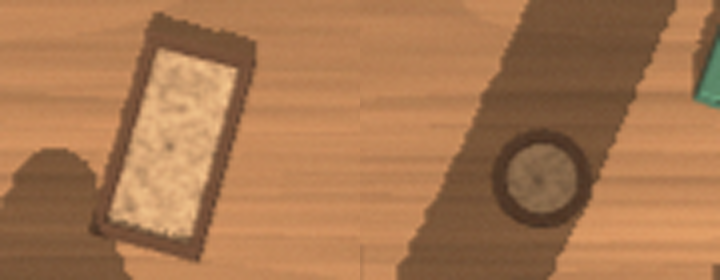

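Run:
```python
from h import *
for n,th,pts in (("top",124,dict(medium=(237,199),small=(167,254),large=(428,264),dish=(361,209))),("scene",143,dict(medium=(350,248),small=(430,198),large=(143,166),dish=(202,225)))):
    im=cv2.imread(f"pics/{n}0.png"); hsv=cv2.cvtColor(im,cv2.COLOR_BGR2HSV)
    m=((hsv[...,1]<th)&(hsv[...,2]>88)).astype(np.uint8); m=cv2.morphologyEx(m,cv2.MORPH_OPEN,np.ones((3,3),np.uint8))
    nlab,lab=cv2.connectedComponents(m,connectivity=4)
    for k,p in pts.items():
        b=(lab==lab[p[1],p[0]]).astype(np.uint8)
        c=max(cv2.findContours(b,cv2.RETR_EXTERNAL,cv2.CHAIN_APPROX_NONE)[0],key=cv2.contourArea)
        if len(c)>600: print("bad",k,len(c)); continue
        cen,s,a=rect(n,c,0.009); print(n,k,cen.round(4),np.round(s,4),round(a,3),b.sum())
T=pose();print(T.round(3))
for a in (np.pi/2-.3,-np.pi/2-.3):
    for p in ([.45,0,.3],[.45,0,.08],[.36,0,.3],[.6,-.18,.1],[.63,.165,.1],[.455,-.357,.1],[.478,.354,.1]):
        j=arm.ik(p,q(a)); print(round(a,2),p,None if j is None else np.round(j,2))
```

```text
top medium [0.6258 0.1682] [0.1283 0.0604] -0.262 973
top small [0.4736 0.3545] [0.0924 0.0518] -0.142 632
top large [ 0.4498 -0.3576] [0.1679 0.0706] 0.199 1625
top dish [ 0.6036 -0.181 ] [0.0475 0.0466] -0.011 248
scene medium [0.6296 0.1688] [0.1283 0.0593] -0.258 1289
scene small [0.4754 0.3555] [0.0916 0.0504] -0.127 662
scene large [ 0.4527 -0.3575] [0.1674 0.0697] 0.203 1482
scene dish [ 0.6081 -0.1793] [0.0456 0.043 ] -1.468 290
[[-0.001  0.426 -0.905  0.277]
 [ 0.002 -0.905 -0.426 -0.588]
 [-1.    -0.002 -0.     0.303]
 [ 0.     0.     0.     1.   ]]
1.27 [0.45, 0, 0.3] [ 0.5   0.39 -0.75  1.96  0.34  0.91  0.85]
1.27 [0.45, 0, 0.08] [ 0.18  0.73 -0.33  2.18  0.71  0.34  0.52]
1.27 [0.36, 0, 0.3] [ 0.64  0.26 -0.85  2.17  0.26  0.82  0.89]
1.27 [0.6, -0.18, 0.1] [ 0.56  0.88 -0.53  1.67  0.59  0.76  1.02]
1.27 [0.63, 0.165, 0.1] [ 0.04  0.93 -0.6   1.59  0.65  0.84  0.45]
1.27 [0.455, -0.357, 0.1] [ 0.93  0.82 -0.5   1.81  0.6   0.66  1.35]
1.27 [0.478, 0.354, 0.1] [-0.3   0.88 -0.64  1.76  0.73  0.76 -0.05]
-1.87 [0.45, 0, 0.3] [ 0.01  0.31 -0.08  1.98  0.03  0.85 -1.95]
-1.87 [0.45, 0, 0.08] [-0.12  0.71  0.1   2.19 -0.27  0.26 -1.65]
-1.87 [0.36, 0, 0.3] [ 0.08  0.18 -0.17  2.18  0.04  0.79 -1.98]
-1.87 [0.6, -0.18, 0.1] [ 0.18  0.82  0.13  1.68 -0.16  0.65 -1.47]
-1.87 [0.63, 0.165, 0.1] [-0.38  0.85  0.16  1.6  -0.18  0.7  -2.01]
-1.87 [0.455, -0.357, 0.1] [ 0.55  0.77  0.13  1.82 -0.17  0.55 -1.08]
-1.87 [0.478, 0.354, 0.1] [-0.78  0.79  0.17  1.78 -0.21  0.59 -2.35]
```

Both views agree on the trays to within 2–4 mm, so I'll average them. Now a wrist look above the stack.

Run:
```python
from h import *
arm.movep([.47,0.0,.33],q(-1.87))
im,T=shot("w1"); print(arm.read_time(),T[:3,3].round(4))
```

```text
2.4167 [ 0.4702 -0.0009  0.33  ]
```

View pics/w1.png

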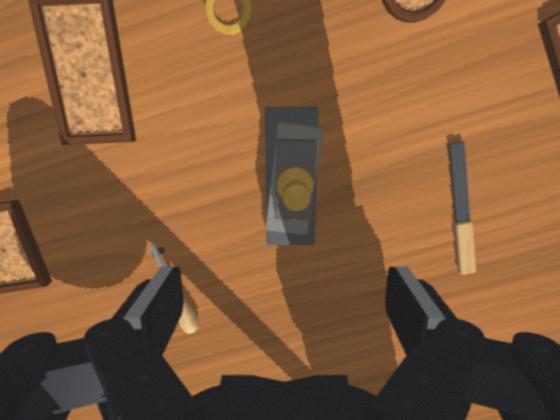

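The wrist view shows the stack in shadow at about (293,175), with the knob near (295,185). I'll enlarge it with more contrast.

Run:
```python
import cv2,numpy as np
im=cv2.imread("pics/w1.png")[90:260,235:350]
g=np.clip(((im/255.)**.6)*255,0,255).astype(np.uint8)
cv2.imwrite("pics/w1c.png",cv2.resize(g,None,fx=3.5,fy=3.5,interpolation=cv2.INTER_CUBIC))
```

```text
(no output)
```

View pics/w1c.png

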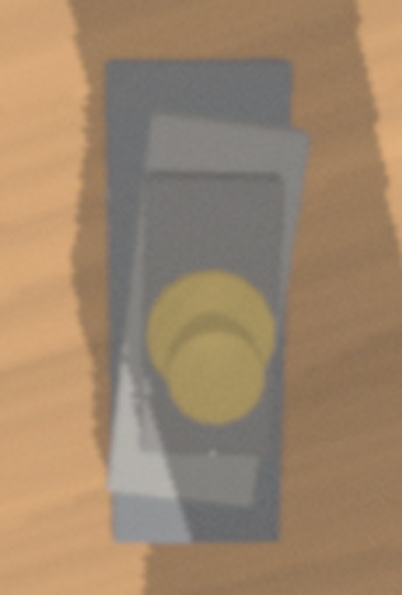

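Run:
```python
from h import *
T=np.load("pics/w1.npy")
f=lambda u,v:(235+u/3.5,90+v/3.5)
for k,z,c in (("small",.066,[(147,174),(282,174),(272,455),(138,452)]),("medium",.048,[(154,114),(308,131),(252,507),(108,490)]),("large",.026,[(106,59),(292,59),(279,542),(113,542)])):
    print(k,rect("wrist",np.array([f(*p) for p in c]),z,T))
k=f(216,377);print("knob wrist",onplane("wrist",k,.114,T), "r",49/3.5)
ft=f(211,334);print("foot",onplane("wrist",ft,.072,T))
print("top",onplane("top",(298-60+369/6,265-45+245/6),.115))
print("scene",onplane("scene",(282-60+351/6,176-45+139/6),.115))
for n in("top","scene"):
    im=cv2.imread(f"pics/{n}0.png")
```

```text
small (array([ 0.46309316, -0.01024   ]), (0.08097393065690994, 0.03901311010122299), np.float64(-0.3254165804447986))
medium (array([ 0.45901749, -0.00767758]), (0.1153537929058075, 0.045044638216495514), np.float64(-0.41945386379993277))
large (array([ 0.45565453, -0.00535314]), (0.15511609613895416, 0.05534059554338455), np.float64(-0.30176198416855193))
knob wrist [ 0.45979144 -0.0092821   0.114     ] r 14.0
foot [ 0.46000794 -0.0094931   0.072     ]
top [ 0.45503369 -0.0115776   0.115     ]
scene [ 0.46357226 -0.00852009  0.115     ]
```

The recovered sizes match the spec very well (81×39, 115×45, 155×55 mm), so the poses look sound. Before descending I'll check in the wrist image how far the open fingertips reach.

Run:
```python
from h import *
T=np.eye(4)
for x in (.047,.060,.073,.086):
    for y in (-.0425,-.057):
        print(x,y,[proj("wrist",np.array([x,y,z]),T).round(0).tolist() for z in(-.011,.011)])
```

```text
0.047 -0.0425 [[171.0, 275.0], [177.0, 325.0]]
0.047 -0.057 [[133.0, 275.0], [140.0, 325.0]]
0.06 -0.0425 [[181.0, 260.0], [186.0, 306.0]]
0.06 -0.057 [[146.0, 260.0], [152.0, 306.0]]
0.073 -0.0425 [[189.0, 247.0], [193.0, 290.0]]
0.073 -0.057 [[157.0, 247.0], [162.0, 290.0]]
0.086 -0.0425 [[196.0, 236.0], [199.0, 276.0]]
0.086 -0.057 [[166.0, 236.0], [171.0, 276.0]]
```

The open tips match x≈60 mm, so the 73 mm figure is for the shut gripper. Next I'll pick up the stamp.

```bash
cat >> h.py <<'E'
def F(): return np.array(arm.read_ft_force())
def st(m=""): print(m,"t",round(arm.read_time(),1),"tcp",np.round(arm.read_tool_pos(),4),"open",round(arm.read_opening(),3),"F",F().round(1))
def lower(x,y,z0,z1,step=.0008,thr=1.5):
    """feel down from z0 to z1 with the load, stop at contact"""
    arm.pause(.3); f0=F()[2]; z=z0
    while z>z1:
        z-=step; arm.line_to([x,y,z],velocity=.02); arm.pause(.08)
        d=F()[2]-f0
        if d>thr: print("contact z",round(z,4),"dF",round(d,2)); return z
    print("no contact",z,round(F()[2]-f0,2)); return z
E
python3 - <<'E'
from h import *
a=-1.896; x,y=.460,-.0095
arm.movep([x,y,.25],q(a)); arm.line_to([x,y,.158],velocity=.1); arm.pause(.2); st("at")
arm.move_gripper(0.0,30); st("gripped")
im,T=shot("w2")
arm.line_to([x,y,.17],velocity=.05);arm.pause(.3);st("lifted")
im,T=shot("w3")
E
```

```text
at t 4.1 tcp [ 0.4603 -0.0095  0.1585] open 0.996 F [ 0.1 -0.3  0.2]
gripped t 4.7 tcp [ 0.4601 -0.0093  0.1581] open 0.256 F [-0.6 -0.3 -0.2]
lifted t 5.4 tcp [ 0.4599 -0.0095  0.1698] open 0.258 F [ 0.4  0.1 -0.3]
```

View pics/w3.png

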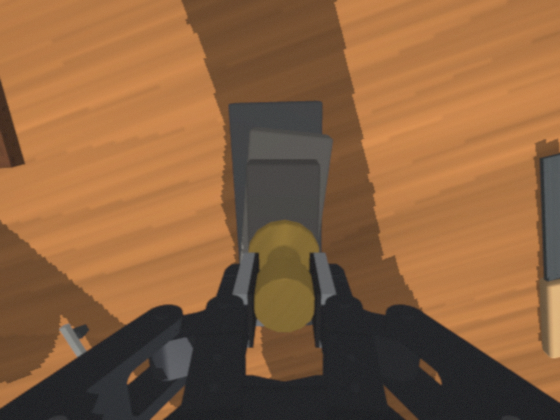

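The stamp is upright between the pads at about (284,280). I'll carry it to the dish.

Run:
```python
from h import *
a=-1.896; x,y=.460,-.0095
arm.line_to([x,y,.25],velocity=.12);arm.pause(.3);st("up")
X,Y=.606,-.180
arm.movep([X,Y,.25],q(a)); arm.line_to([X,Y,.13],velocity=.12);arm.pause(.3);st("over dish")
shot("w4"); cv2.imwrite("pics/s4.png",snapshot("scene")[150:290,110:310].repeat(3,0).repeat(3,1))
```

```text
up t 6.6 tcp [ 0.4598 -0.0095  0.2494] open 0.257 F [-0.7 -0.  -2.4]
over dish t 9.0 tcp [ 0.6062 -0.1801  0.1305] open 0.26 F [ 0.2  0.7 -1.6]
```

View pics/w4.png

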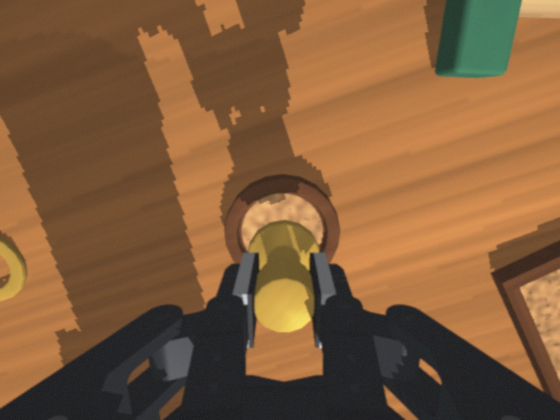

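View pics/s4.png

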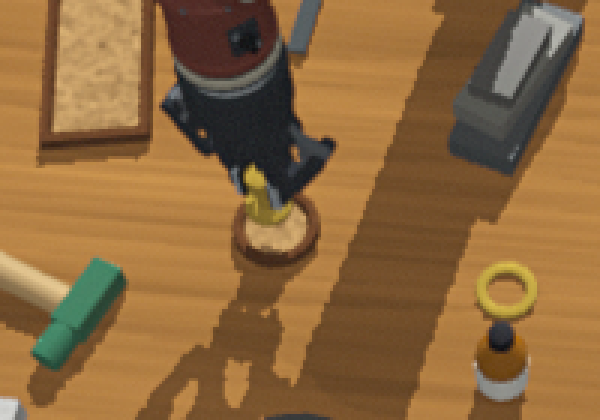

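The stamp hangs just over the dish. From the wrist view I'll check the dish centre against its top rim edge (283,175), then feel down.

Run:
```python
from h import *
T=np.load("pics/w4.npy")
z=T[:3,2]
p=onplane("wrist",(283,177),.013,T)+.034*z; print("dish",p, z.round(3))
X,Y=.606,-.180
if np.hypot(p[0]-X,p[1]-Y)<.008: X,Y=(p[:2]+[X,Y])/2
arm.line_to([X,Y,.108],velocity=.08)
zc=lower(X,Y,.106,.0985,thr=2.5); st("down")
arm.pause(.2)
arm.move_gripper(0.5); arm.pause(.4); st("released")
arm.line_to([X,Y,.2],velocity=.12)
arm.movep([.47,0.0,.33],q(-1.896)); arm.pause(.2)
shot("w5"); cv2.imwrite("pics/s5.png",snapshot("scene")[150:290,110:310].repeat(3,0).repeat(3,1)); st()
```

```text
dish [ 0.60535915 -0.17928561  0.01297091] [-0.948  0.32  -0.001]
contact z 0.0996 dF 3.69
down t 12.5 tcp [ 0.6059 -0.1797  0.1002] open 0.259 F [-1.6  0.8  3.6]
released t 13.4 tcp [ 0.6057 -0.1797  0.0996] open 0.499 F [ 0.2 -0.2  0.9]
 t 15.7 tcp [ 0.4703 -0.0007  0.3294] open 0.504 F [ 0.3 -0.5 -0.2]
```

View pics/w5.png

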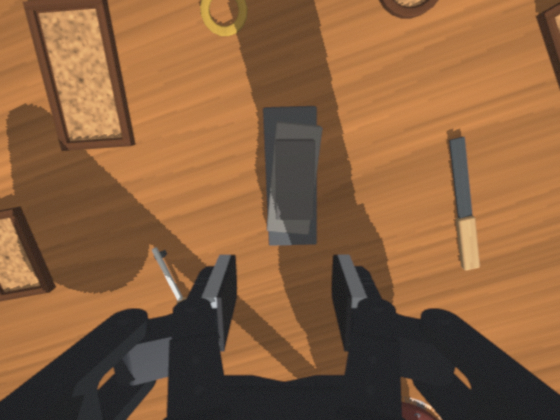

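View pics/s5.png

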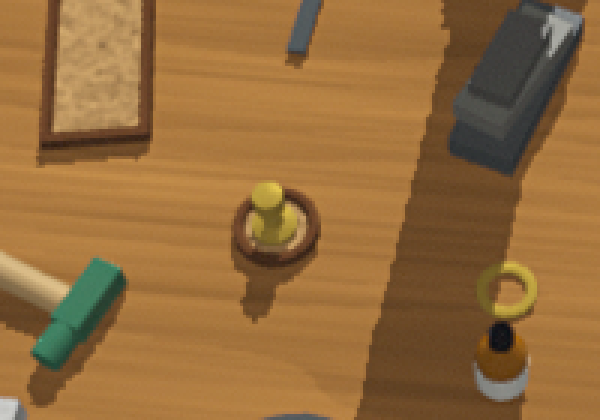

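The stamp stands centred in the dish. The small stone looks unmoved, with its corners in this view near (276,139) and (315,139). I'll check the projected corners of my estimate, then grip it.

```bash
cat >> h.py <<'E'
S=dict(small=(.08,.038,.018),medium=(.115,.046,.022),large=(.155,.056,.026))
def corners(c,ang,s,z):
    l,w,_=S[s]; d=np.array([np.cos(ang),np.sin(ang)]);n=np.array([-d[1],d[0]])
    return [np.append(np.array(c)+i*l/2*d+j*w/2*n,z) for i,j in((1,1),(1,-1),(-1,-1),(-1,1))]
def draw(im,T,c,ang,s,z,fn,crop):
    im=np.clip(((im/255.)**.6)*255,0,255).astype(np.uint8); x0,x1,y0,y1=crop; k=4
    o=cv2.resize(im[y0:y1,x0:x1],None,fx=k,fy=k,interpolation=cv2.INTER_CUBIC)
    P=np.array([proj("wrist",X,T) for X in corners(c,ang,s,z)])
    cv2.polylines(o,[np.int32((P-[x0,y0]+.5)*k)],True,(0,0,255),1); cv2.imwrite(f"pics/{fn}.png",o)
E
python3 - <<'E'
from h import *
draw(cv2.imread("pics/w5.png"),np.load("pics/w5.npy"),(.4631,-.0102),-.3254,"small",.066,"w5c",(240,340,95,240))
E
```

```text
(no output)
```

View pics/w5c.png

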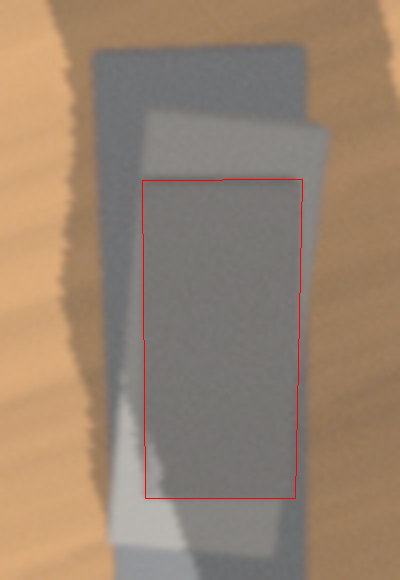

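The outline matches. The fingers are thicker than the 8 mm gap around each stone, so the tips have to stay above the 13 mm rim when placing. That means gripping with tips at least 7 mm above each stone's underside.

Run:
```python
from h import *
x,y=.4631,-.0102; a=-.3254-np.pi/2
arm.move_gripper(.7)
arm.movep([x,y,.22],q(a)); arm.line_to([x,y,.1275],velocity=.08); arm.pause(.2); st("at")
arm.move_gripper(0.0,50); arm.pause(.2); st("gripped")
arm.line_to([x,y,.14],velocity=.04);arm.pause(.2);st("lifted")
shot("w6")
arm.line_to([x,y,.25],velocity=.12)
X,Y=.4745,.355; A=-.135-np.pi/2
arm.movep([X,Y,.25],q(A)); arm.line_to([X,Y,.16],velocity=.12);arm.pause(.3);st("over tray")
shot("w7")
```

```text
at t 18.1 tcp [ 0.4633 -0.0102  0.1278] open 0.703 F [-0.9 -0.1  0. ]
gripped t 18.6 tcp [ 0.4632 -0.0101  0.128 ] open 0.429 F [-0.4  0.4  6.4]
lifted t 19.2 tcp [ 0.463  -0.0102  0.1398] open 0.434 F [ 0.1 -0.6 -1.7]
over tray t 22.9 tcp [0.4747 0.3552 0.1606] open 0.425 F [ 0.5 -0.2 -2.3]
```

View pics/w6.png

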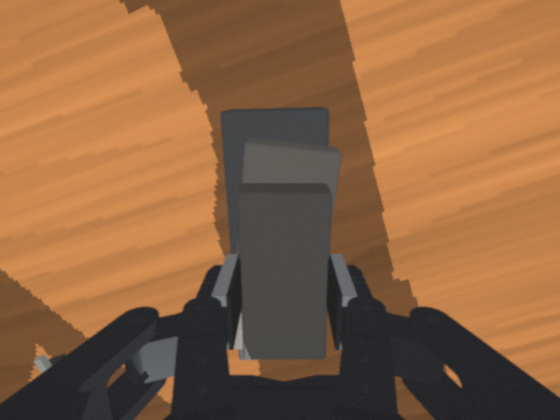

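View pics/w7.png

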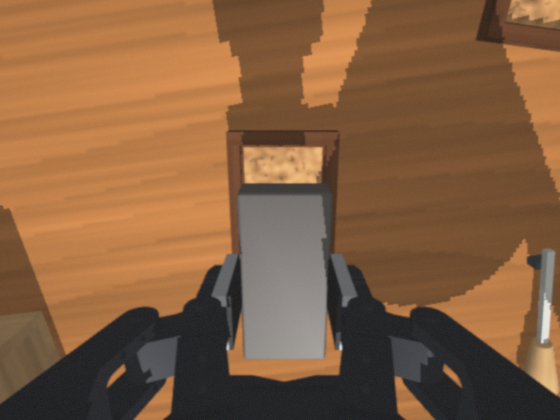

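The stone is held level at (285,270) and lines up with the tray, whose outer far edge runs from (227,131) to (338,131). I'll check the tray centre with that edge and lower.

Run:
```python
from h import *
T=np.load("pics/w7.npy"); z=T[:3,2]; X,Y=.4745,.355
l,r=[onplane("wrist",p,.013,T) for p in((227,131),(338,131))]
e=(r-l)[:2]; n=np.array([e[1],-e[0]])/np.linalg.norm(e); n*=np.sign(n@z[:2])
c=((l+r)/2)[:2]+.056*n
print("w",np.linalg.norm(e),"edge ang",np.arctan2(*(-n[::-1])),"centre",c)
if np.hypot(*(c-[X,Y]))<.008: X,Y=(c+[X,Y])/2
print(X,Y)
arm.line_to([X,Y,.096],velocity=.1)
zc=lower(X,Y,.093,.0862,thr=2.5); st("down")
arm.pause(.2)
arm.move_gripper(0.65); arm.pause(.4); st("released")
arm.line_to([X,Y,.2],velocity=.1); arm.pause(.2); shot("w8")
arm.movep([.46,-.005,.33],q(-.4195-np.pi/2)); arm.pause(.2)
im,T=shot("w9")
draw(im,T,(.459,-.0077),-.4195,"medium",.048,"w9c",(240,340,95,240));st()
```

```text
w 0.0682842795263122 edge ang -0.13546058411071207 centre [0.47393493 0.35631017]
0.4742174657892593 0.35565508388948175
contact z 0.0874 dF 6.47
down t 26.5 tcp [0.4742 0.3557 0.088 ] open 0.429 F [-1.1 -1.   5.7]
released t 27.4 tcp [0.4742 0.3556 0.0874] open 0.649 F [ 0.2  0.5 -0.1]
 t 30.6 tcp [ 0.4602 -0.0042  0.3296] open 0.65 F [ 0.6 -0.9 -0. ]
```

View pics/w8.png

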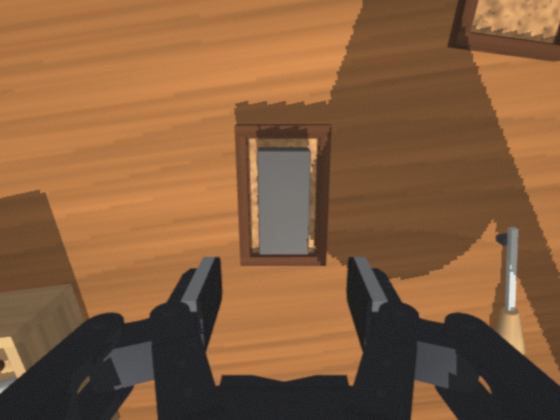

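View pics/w9c.png

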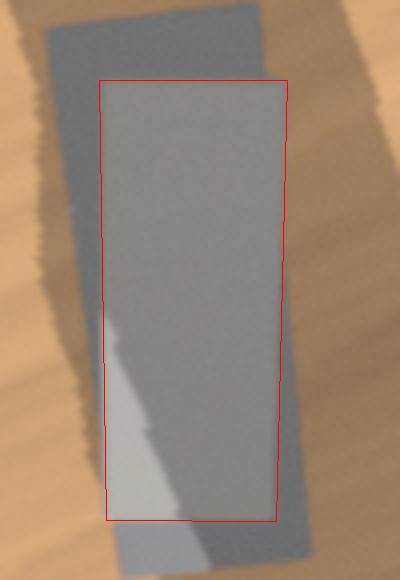

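The small stone sits inside its recess with cork showing around it, and the medium stone hasn't moved. Next I'll grip the medium stone.

Run:
```python
from h import *
x,y=.459,-.0077; a=-.4195-np.pi/2
arm.move_gripper(.75)
arm.movep([x,y,.2],q(a)); arm.line_to([x,y,.1045],velocity=.08); arm.pause(.2); st("at")
arm.move_gripper(0.0,60); arm.pause(.2); st("gripped")
arm.line_to([x,y,.118],velocity=.04);arm.pause(.2);st("lifted")
shot("w10")
arm.line_to([x,y,.26],velocity=.12)
X,Y=.6277,.1685; A=-.26-np.pi/2
arm.movep([X,Y,.26],q(A)); arm.line_to([X,Y,.16],velocity=.12);arm.pause(.3);st("over tray")
shot("w11")
```

```text
at t 33.0 tcp [ 0.4592 -0.0077  0.1048] open 0.749 F [0.3 0.3 0.6]
gripped t 33.5 tcp [ 0.4592 -0.0076  0.1051] open 0.524 F [-0.9 -0.7  5.6]
lifted t 34.2 tcp [ 0.4589 -0.0077  0.1178] open 0.52 F [ 0.6  0.3 -2. ]
over tray t 37.8 tcp [0.6279 0.1686 0.1606] open 0.519 F [-0.5  0.4 -2.4]
```

View pics/w10.png

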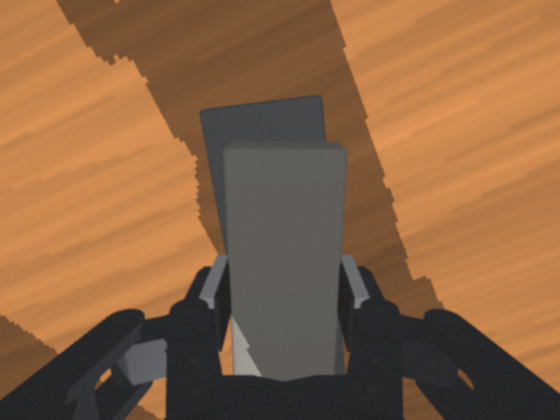

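View pics/w11.png

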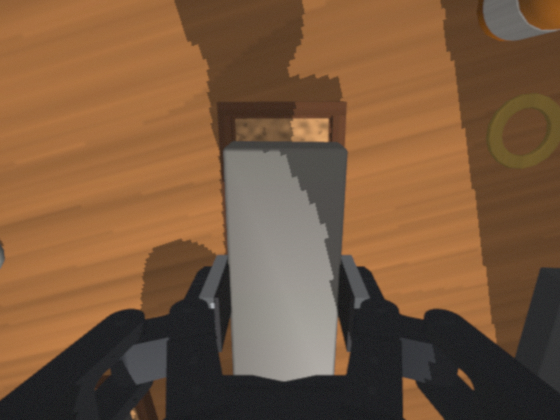

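The stone is level and lined up. The tray's far outer edge runs from (218,102) to (346,102). I'll refine with that and lower.

Run:
```python
from h import *
T=np.load("pics/w11.npy"); z=T[:3,2]; X,Y=.6277,.1685
l,r=[onplane("wrist",p,.013,T) for p in((218,103),(346,103))]
e=(r-l)[:2]; n=np.array([e[1],-e[0]])/np.linalg.norm(e); n*=np.sign(n@z[:2])
c=((l+r)/2)[:2]+.0735*n
print("w",np.linalg.norm(e),"centre",c)
if np.hypot(*(c-[X,Y]))<.008: X,Y=(c+[X,Y])/2
print(X,Y)
arm.line_to([X,Y,.095],velocity=.1)
zc=lower(X,Y,.092,.0853,thr=2.5); st("down")
arm.pause(.2)
arm.move_gripper(0.75); arm.pause(.4); st("released")
arm.line_to([X,Y,.22],velocity=.1); arm.pause(.2); shot("w12")
arm.movep([.46,-.005,.33],q(-.3018-np.pi/2)); arm.pause(.2)
im,T=shot("w13")
draw(im,T,(.4557,-.0054),-.3018,"large",.026,"w13c",(240,340,95,240));st()
```

```text
w 0.07693726998435582 centre [0.62641087 0.170206  ]
0.6270554349120301 0.16935299793604824
contact z 0.0864 dF 8.26
down t 41.4 tcp [0.6272 0.1694 0.0872] open 0.52 F [-2.6 -0.2  4.9]
released t 42.3 tcp [0.6271 0.1694 0.0864] open 0.749 F [-0.  -0.5  0.9]
 t 45.3 tcp [ 0.4606 -0.0042  0.3294] open 0.75 F [-0.1 -0.   0.9]
```

View pics/w12.png

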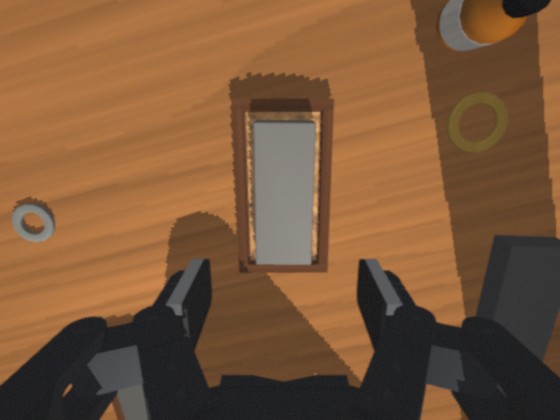

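View pics/w13c.png

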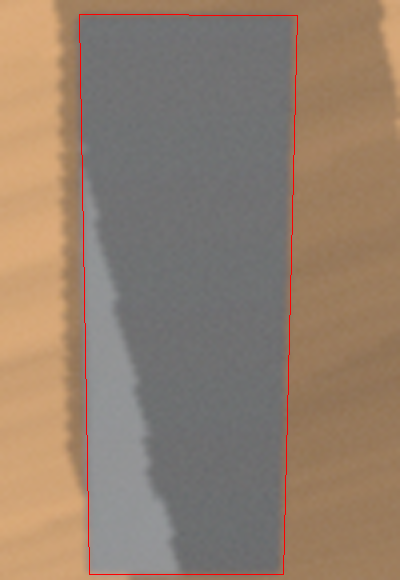

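The medium stone is seated and the large one is unmoved. Next I'll grip the large stone.

Run:
```python
from h import *
x,y=.4557,-.0054; a=-.3018-np.pi/2
arm.move_gripper(.9)
arm.movep([x,y,.18],q(a)); arm.line_to([x,y,.0775],velocity=.08); arm.pause(.2); st("at")
arm.move_gripper(0.0,100); arm.pause(.2); st("gripped")
arm.line_to([x,y,.09],velocity=.04);arm.pause(.2);st("lifted")
shot("w14")
arm.line_to([x,y,.24],velocity=.12)
X,Y=.4513,-.3576; A=.2-np.pi/2
arm.movep([X,Y,.24],q(A)); arm.line_to([X,Y,.16],velocity=.12);arm.pause(.3);st("over tray")
shot("w15")
```

```text
at t 47.9 tcp [ 0.4559 -0.0054  0.0778] open 0.901 F [ 0.3 -0.   0.6]
gripped t 48.4 tcp [ 0.4559 -0.0051  0.0784] open 0.632 F [-0.6  0.5  8.2]
lifted t 49.1 tcp [ 0.4555 -0.0054  0.0898] open 0.63 F [-0.3 -0.7 -5.4]
over tray t 53.0 tcp [ 0.4515 -0.3578  0.1606] open 0.629 F [ 0.1  0.2 -4.9]
```

View pics/w14.png

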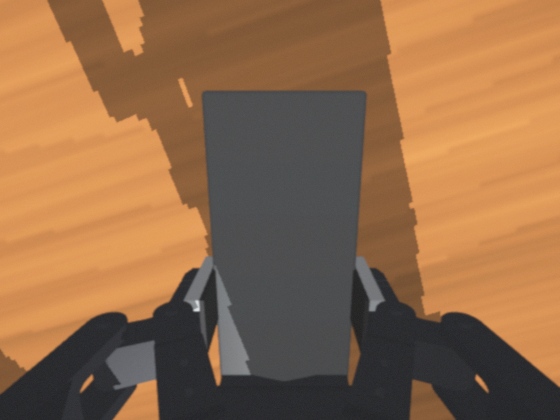

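View pics/w15.png

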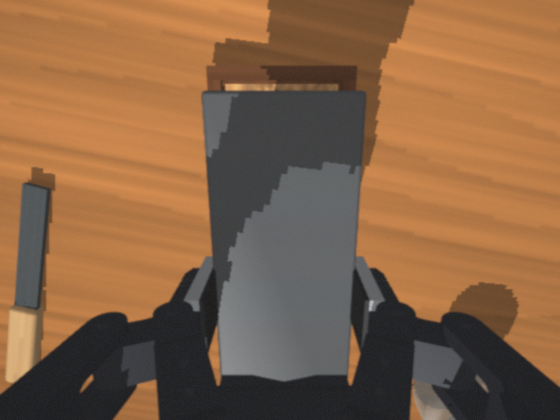

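Run:
```python
from h import *
T=np.load("pics/w15.npy"); z=T[:3,2]; X,Y=.4513,-.3576
l,r=[onplane("wrist",p,.013,T) for p in((207,67),(357,67))]
e=(r-l)[:2]; n=np.array([e[1],-e[0]])/np.linalg.norm(e); n*=np.sign(n@z[:2])
c=((l+r)/2)[:2]+.0935*n
print("w",np.linalg.norm(e),"centre",c)
if np.hypot(*(c-[X,Y]))<.008: X,Y=(c+[X,Y])/2
print(X,Y)
arm.line_to([X,Y,.094],velocity=.1)
zc=lower(X,Y,.091,.0843,thr=3); st("down")
arm.pause(.2)
arm.move_gripper(0.85); arm.pause(.4); st("released")
arm.line_to([X,Y,.25],velocity=.1); arm.pause(.2); shot("w16")
arm.movep([.277,-.588,.304],[-0.68992524,-0.15495239,0.69022776,-0.15355314]);arm.pause(.2)
for n in("top","scene"): cv2.imwrite(f"pics/{n}9.png",snapshot(n))
st()
```

```text
w 0.08760459456486583 centre [ 0.44962644 -0.35703888]
0.4504632189017702 -0.3573194377022333
contact z 0.0862 dF 3.35
down t 56.2 tcp [ 0.4506 -0.3574  0.0865] open 0.632 F [-0.8  0.7 -1.6]
released t 57.2 tcp [ 0.4505 -0.3573  0.0862] open 0.85 F [ 0.2 -0.1  1. ]
 t 60.6 tcp [ 0.2782 -0.5872  0.304 ] open 0.849 F [-0.5 -0.4  0.2]
```

View pics/w16.png

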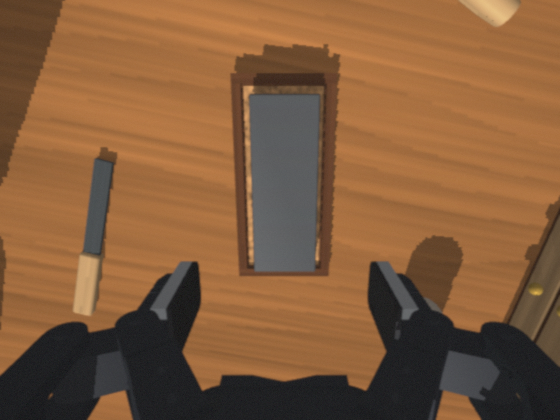

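View pics/top9.png

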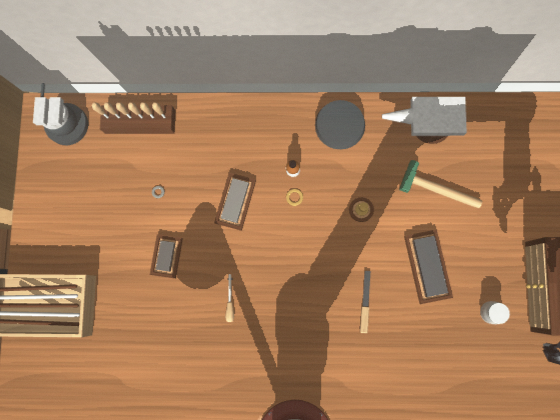

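View pics/scene9.png

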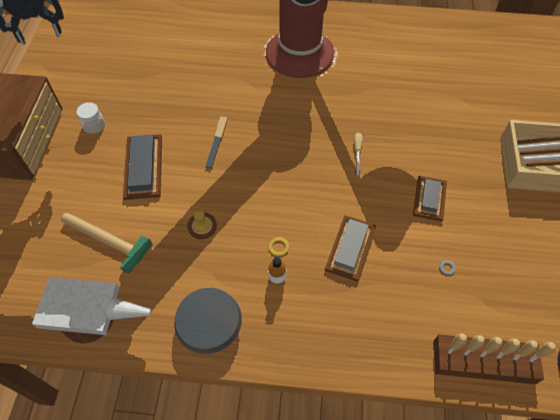

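The fixed views show every piece in its recess and the bottle upright. I'll run one numeric check of stone tops against tray outlines from the overhead wrist shots.

Run:
```python
from h import *
# (name, stone top corners, tray far outer edge corners, tray near outer corners)
D={"large":("w16",[(249,94),(320,94),(316,271),(253,271)],[(232,74),(339,74),(327,275),(239,275)],.034),
"medium":("w12",[(253,122),(316,122),(313,265),(256,265)],[(234,100),(333,100),(327,271),(239,271)],.030),
"small":("w8",[(257,149),(310,149),(308,255),(259,255)],[(236,125),(331,125),(327,265),(240,265)],.026)}
for k,(f,s,t,z) in D.items():
    T=np.load(f"pics/{f}.npy")
    a=rect("wrist",np.array(s),z,T); b=rect("wrist",np.array(t),.013,T)
    print(k,"stone",a[0].round(4),np.round(a[1],3),round(a[2],3),"tray",b[0].round(4),np.round(b[1],3),round(b[2],3),"off mm",((a[0]-b[0])*1e3).round(1))
```

```text
large stone [ 0.4503 -0.3575] [0.154 0.058] 0.2 tray [ 0.4504 -0.3576] [0.186 0.088] 0.192 off mm [-0.1  0.1]
medium stone [0.6266 0.169 ] [0.115 0.047] -0.261 tray [0.6272 0.1701] [0.145 0.078] -0.261 off mm [-0.6 -1.2]
small stone [0.4736 0.3559] [0.081 0.038] -0.136 tray [0.4737 0.3559] [0.112 0.071] -0.136 off mm [-0.1  0. ]
```

```bash
python3 -c "
from station import arm,ticket
print(arm.read_time()); print(ticket.finish_job())"
```

```text
60.6333
the job is handed in; nothing more can be done
None
```

I took the stack apart from the top down and handed the job in at 60.6 s of the 128 s allowed. The brass stamp stands in the round dish, and the small, medium and large oilstones each lie in their own tray. The hand-in gives no verdict, so I can only report my own checks.

- **Setting down:** each piece was lowered slowly until it touched, then let go. Contact came within about 1 mm of the expected height every time. Contact forces were about 3–8 N.
- **Stones in their trays:** the wrist pictures put the stone centres within about 1.4 mm of the tray centres and their directions within 0.01 rad.
- **Stamp and bottle:** I checked these by eye only. In the last overhead and oblique pictures the stamp stands upright in the dish and the bottle is upright.
- **Pieces still waiting:** each lower piece was still where I first measured it when I looked before gripping it.
- **Disagreements:** the two fixed cameras differed by 2–5 mm on the dish and tray positions. I averaged them and corrected each target with a wrist view.

No check failed, and the arm was parked clear of everything at the end.

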